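Push the printing block into the registration corner

TASK

Push the green leaf printing block along the registration board into the corner of the two dark wooden fences, so that it lies flat on the board, square, with one side against the far fence and one against the left fence (as the robot sees it). Only push it with the fingertips or the outside of the fingers: do not lift or tip it. Leave the ink jar, clay pot and brush mug where they stand, and finish clear of the block.

Things in the scene. Friction and masses are not known exactly. Their poses are not given: they have to be found in the camera images.
- board: Fixed plywood board, 300 (x) x 360 (y) x 12 mm, with two dark wooden fences 22 mm wide, 16 mm high above it. Origin: centre of its underside, on the table; x points to the far fence, y to the left one. Inner face of the far fence: x = +110 mm (y -180 to +150); of the left fence: y = +130 mm (x -118 to +132). A flat white paper lies in the corner. Position and yaw vary.
- block: Loose pale wood block, green top with cream leaf, 90 (x) x 120 (y) x 24 mm high, 0.18 to 0.35 kg; slides under a few newtons. Starts flat on the board, off both fences, turned at most 0.25 rad from it. Origin: centre of its underside; home in the corner it is at x +65, y +70, z +12 mm in the board's frame, 120 mm side along the far fence.
- ink_jar: Small ink jar with a blue cap, 48 mm in diameter, 60 mm high, loose, standing on the board towards its near left corner, inside the near end of the left fence: leave alone. Origin: centre of its underside.
- clay_pot: Terracotta pinch pot, 90 mm in diameter, 62 mm high, loose, on the table to the left or right of the board: leave alone. Origin: centre of its underside.
- brush_mug: White mug with paint brushes standing in it, 72 mm in diameter, 90 mm high, 195 mm with the brushes, which splay to about 35 mm from its axis; loose, on the table to the left or right of the board: leave alone. Origin: centre of its underside.
Not all that is in view belongs to the job. Of the things like the block, leave any that is grey or pink; of the rest the smaller one is meant.

How it is judged:
By the outcome, as a careful person would: the job done as asked, in the order asked, and still so for the second after the job is handed in, with the robot touching nothing.
It also fails if it takes over 58 s, if anything falls off the work surface, if the arm or the gripper's body presses on something with over 40 N, if the wrist force passes 120 N, or if a joint passes its speed limit or range.

ROBOT

A 7-joint arm with a two-finger parallel gripper is mounted at the origin on the work surface. World frame = base frame: x ahead of the robot, y to its left, z up, the work surface at z = 0. Lengths are in mm, angles in rad, forces in N, time in s.
With the tool pointing down it reaches from about 425 to 875 mm from the base axis. Payload 9.9 kg.
Tool frame: the origin (TCP) lies midway between the tips of the shut fingers; the grasp point (between the pads) lies 19 mm behind it (grasp_offset is the distance from the TCP to the grasp point, in mm); z points along the fingers, y is the direction in which the jaws open and shut (so a half turn about z gives the same grasp; the last joint's range is limited). The gripper opens to 85 mm and grips with 20 to 120 N. Pads are 22 mm wide; open, the fingers measure 114 mm over their backs; the gripper's body (76 mm by 85 mm) begins 54 mm behind the grasp point. The pads swing forward as they close: fully open they stand 13 mm farther back than shut.
Start: joints at [-1.408, 0.576, 0.025, 1.437, -0.015, 1.129, -0.057], TCP at [164.896, 654.552, 231.289] pointing down, gripper open.
Joint ranges: [-2.76, 2.76], [-0.34, 2.15], [-1.52, 1.57], [0.19, 2.46], [-1.09, 4.23], [0.17, 1.99], [-2.82, 2.82]. Speed limits (rad/s): [2.22, 2.22, 3.01, 3.01, 3.14, 3.14, 3.14].

INTERFACE

Orientations are given as a unit quaternion [w, x, y, z].
In Python, from station import * gives the robot as it stands. The module is installed in compiled form; this text tells all that it offers.
- The arm moves only by the tool apply_moves, never from a script. Its argument "moves" is a list of rows, each an object of numbers: "gripper": the opening in per cent of the stroke, from 0 (shut) to 100 (fully open); "x", "y", "z": the shift along the tool's x, y, z in mm; "spin": the turn about the tool's z in degrees. In form: [{"gripper": .., "x": .., "y": .., "z": .., "spin": ..}, ...]. A call has 1 to 8 rows; each row is the pose to reach, as a shift and turn from the pose commanded when the call began, along the tool's axes at that moment; what a row does not reach only later rows make up. A row lasts 1/8 s, in which the tool goes at most 62.5 mm and 10.7 degrees, less where a joint would pass 70% of its speed; a pose out of reach is approached as far as the arm can. A call with a gripper value outside its range is refused whole. The fingers move at their own pace and stop on an object; the grip force is fixed at half the most. Time passes only in rows, so rows that repeat a pose let the fingers close. It gives the time, the measured TCP pose, the force and the opening at its end, in the units of the state.
- get_obs(): the state, without advancing time (a new reading comes with each control period).
- snapshot(name): name is "scene" or "top" or "wrist"; returns a dict with "frame" (384x512x3 uint8, red, green, blue), "K" (3x3 intrinsics, pixels), "pose" (4x4, takes a point from camera to world coordinates). Camera axes: x right, y down, z forward; pixel columns grow to the right and rows downward; lengths in mm; the calibration is good to about 2 mm. The wrist camera is an equidistant fisheye: a pixel r from the principal point sees the ray r / f radians off the axis. A picture is of the moment at which its call begins. There is no depth.
- job_done(): hands the job in, once; it reports no verdict.
The state is a dict: "clock": time; "joint_positions": joint angles; "dq": joint speeds; "joint_torque": joint torques, N m; "ee_pos": TCP position; "tool_rot": TCP orientation; "force": force on the tool from outside, world axes, zero at the start; "moment": the same for the moment, N m; "width": finger opening in mm.
Only numpy, scipy, OpenCV 4.12 (cv2) and the standard library are available. Lean on these libraries where they do the work, as an engineer would, in place of code of your own. Each camera call takes 0.05 s, during which the arm holds its last target.

## Working session

There is one attempt and no reset: what is moved stays moved. The work goes in short steps, Python scripts to look and compute and a tool call to move; the robot and the scene stay as the last step left them, time stands still between calls to the robot, and variables do not carry over. Pictures are saved under pics/ and viewed, and the job is handed in when it is done.

Besides the shell and the picture viewer there is one more tool, called after "Request:" as name(argument=value, ...), one argument or row to a line, values as JSON. apply_moves: Moves the arm, as the interface text tells. Its arguments: {"type":"object","properties":{"moves":{"type":"array"}},"required":["moves"]}

```bash
mkdir -p pics; python3 - <<'E'
from station import *
import cv2
o=get_obs()
for k in ["clock","ee_pos","tool_rot","force","width"]: print(k,o[k])
for n in ["scene","top","wrist"]:
    s=snapshot(n); cv2.imwrite(f"pics/{n}0.png",s["frame"][:,:,::-1]); print(n,s["K"],s["pose"])
E
```

```text
clock 0.0
ee_pos [164.7619935  654.10363735 230.43740892]
tool_rot [-7.51256133e-05  1.23065168e-01  9.92398227e-01 -8.47646790e-04]
force [ 0.03196975 -0.12084467  0.09736345]
width 85.20131239700646
scene [[357.9600432    0.         255.95837112]
 [  0.         357.9600432  194.37907943]
 [  0.           0.           1.        ]] [[ 6.40230850e-01  5.13023999e-01 -5.71761170e-01  1.13268653e+03]
 [ 7.68062003e-01 -4.14319017e-01  4.88283228e-01 -4.90822592e+02]
 [ 1.36094881e-02 -7.51762016e-01 -6.59294057e-01  7.22235212e+02]
 [ 0.00000000e+00  0.00000000e+00  0.00000000e+00  1.00000000e+00]]
top [[459.6019181    0.         251.70606273]
 [  0.         459.6019181  191.39862803]
 [  0.           0.           1.        ]] [[ 1.26748578e-02 -9.95957761e-01  8.89240473e-02  4.46478400e+02]
 [-9.99918284e-01 -1.27727294e-02 -5.31655417e-04 -1.54136231e+01]
 [ 1.66530913e-03 -8.89100421e-02 -9.96038268e-01  1.18722181e+03]
 [ 0.00000000e+00  0.00000000e+00  0.00000000e+00  1.00000000e+00]]
wrist [[297.31863964   0.         256.82526467]
 [  0.         297.31863964 190.15735588]
 [  0.           0.           1.        ]] [[ 2.44839535e-01  9.29488401e-01  2.75871192e-01  9.29622358e+01]
 [ 9.69562604e-01 -2.34308585e-01 -7.10481790e-02  6.73254084e+02]
 [-1.39946969e-03  2.84869795e-01 -9.58565199e-01  3.73052183e+02]
 [ 0.00000000e+00  0.00000000e+00  0.00000000e+00  1.00000000e+00]]
```

View pics/scene0.png

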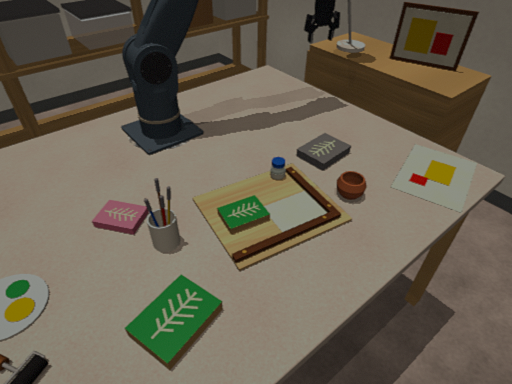

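View pics/top0.png

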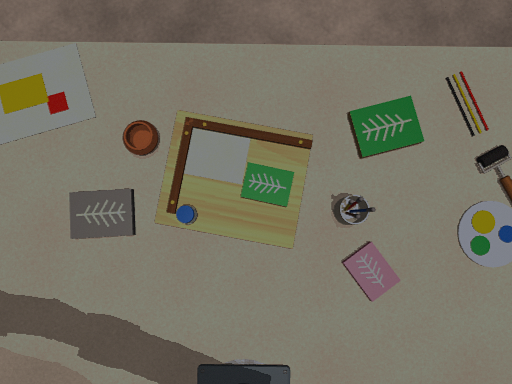

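Candidates in the top view: green on the board (267,184), a larger green one (386,127), grey (102,214) and pink (371,270). Grey and pink are excluded. The one at (267,184) is the smaller green and starts on the board, so it is the one meant. I'll measure and confirm with a crop.

```bash
cat > h.py <<'E'
from station import *
import cv2, numpy as np
def ray(s,uv,z):
    K,P=s["K"],s["pose"]; uv=np.atleast_2d(uv).astype(float)
    d=np.c_[(uv-[K[0,2],K[1,2]])/[K[0,0],K[1,1]],np.ones(len(uv))]@P[:3,:3].T
    c=P[:3,3]; return (c+d*((z-c[2])/d[:,2])[:,None])[:,:2]
def proj(s,p):
    q=(np.asarray(p,float)-s["pose"][:3,3])@s["pose"][:3,:3]; uv=q@s["K"].T; return uv[:,:2]/uv[:,2:]
def rect(pts):
    (c,wh,a)=cv2.minAreaRect(pts.astype(np.float32)); return np.array(c),wh,a
def green(s,near=None):
    f=s["frame"]; h=cv2.cvtColor(f,cv2.COLOR_RGB2HSV)
    m=cv2.inRange(h,(50,120,40),(80,255,255)); m=cv2.morphologyEx(m,cv2.MORPH_CLOSE,np.ones((9,9)))
    cs,_=cv2.findContours(m,cv2.RETR_EXTERNAL,cv2.CHAIN_APPROX_NONE)
    return [c[:,0] for c in cs if cv2.contourArea(c)>300]
E
python3 - <<'E'
from h import *
for n in ["top","scene"]:
    s=snapshot(n)
    for c in green(s):
        p=ray(s,c,36); print(n,"green px",c.mean(0).round(),*[np.round(v,2) for v in rect(p)])
    f=s["frame"]
    if n=="top":
        t=s
        h=cv2.cvtColor(f,cv2.COLOR_RGB2HSV)
        m=cv2.inRange(h,(0,100,20),(15,255,110)); m[:100]=0;m[260:]=0;m[:,:160]=0;m[:,330:]=0
        m=cv2.morphologyEx(m,cv2.MORPH_OPEN,np.ones((3,3)))
        cv2.imwrite("pics/fmask.png",cv2.resize(m[90:270,140:340],None,fx=3,fy=3))
        b=cv2.inRange(h,(100,120,40),(125,255,255)); b[:,:150]=0;b[:,330:]=0
        ys,xs=np.nonzero(b); print("jar px",xs.mean(),ys.mean(),ray(s,[[xs.mean(),ys.mean()]],60))
        cv2.imwrite("pics/topcrop.png",cv2.resize(f[90:270,140:340,::-1],None,fx=4,fy=3.3333,interpolation=cv2.INTER_CUBIC) if 0 else cv2.resize(f[100:250,150:340,::-1],None,fx=4,fy=4,interpolation=cv2.INTER_CUBIC))
E
```

```text
top green px [267. 184.] [568.69 -54.36] [118.09  89.58] 78.36
top green px [386. 126.] [ 721.15 -356.65] [122.36 163.32] 15.33
jar px 184.88381742738588 213.77178423236515 [[489.96110406 147.06250744]]
scene green px [174. 318.] [ 723.18 -359.39] [121.38 162.26] 15.13
scene green px [243. 212.] [567.72 -54.54] [119.21  88.77] 78.5
```

View pics/topcrop.png

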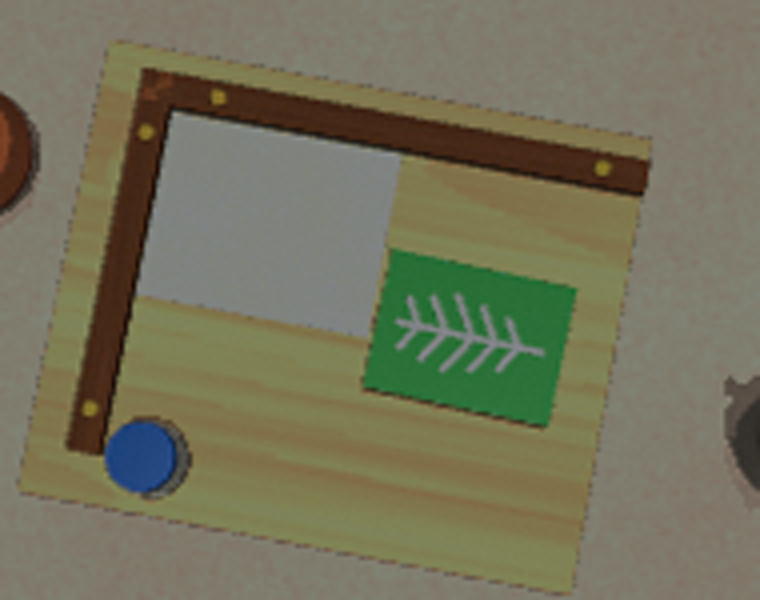

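View pics/fmask.png

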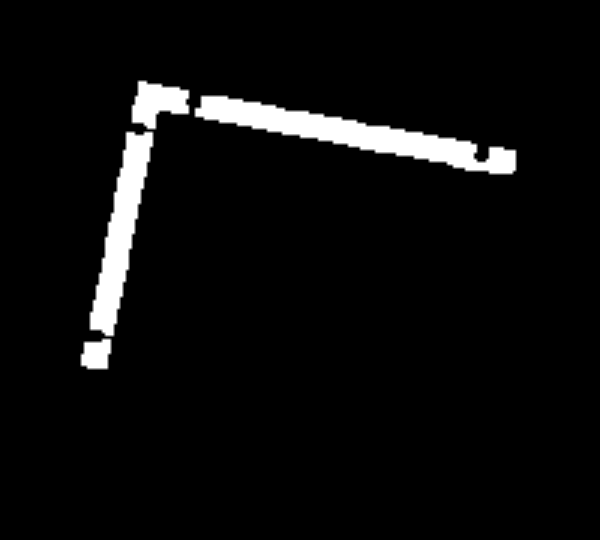

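```bash
cat >> h.py <<'E'
def fence(s):
    h=cv2.cvtColor(s["frame"],cv2.COLOR_RGB2HSV)
    m=cv2.inRange(h,(0,100,20),(15,255,110))
    return m
def board_pose(o,yaw): # -> R
    c,s_=np.cos(yaw),np.sin(yaw); return np.array([[c,-s_],[s_,c]])
E
python3 - <<'E'
from h import *
s=snapshot("top")
C=ray(s,np.array([[110,40],[652,137],[572,594],[20,492]])/4+[150,100],12)
print(C.round(1),[np.linalg.norm(C[i]-C[i-1]).round(1) for i in range(4)],C.mean(0).round(1))
e=(C[0]-C[1])+(C[3]-C[2]); f=(C[0]-C[3])+(C[1]-C[2])
print("yaw",np.arctan2(-e[0],e[1]),np.arctan2(f[1],f[0]))
# fence lines: row/col centroids
m=fence(s); m[:100]=0;m[260:]=0;m[:,:160]=0;m[:,330:]=0
P=[]; Q=[]
for x in range(215,290):
    y=np.nonzero(m[:,x])[0]
    if 4<len(y)<14: P.append((x,y.max()+.5)); Q.append((x,y.min()-.5))
L=[];M=[]
for y in range(140,195):
    x=np.nonzero(m[y,:215])[0]
    if 4<len(x)<14: L.append((x.max()+.5,y)); M.append((x.min()-.5,y))
for n,pp in (("far in",P),("far out",Q),("left in",L),("left out",M)):
    w=ray(s,pp,28); v=cv2.fitLine(w.astype(np.float32),cv2.DIST_HUBER,0,.01,.01).ravel(); print(n,len(pp),np.degrees(np.arctan2(v[1],v[0])).round(2),v[2:])
E
```

```text
[[ 762.   180.2]
 [ 702.4 -173.3]
 [ 407.2 -122.7]
 [ 467.3  229.6]] [np.float64(298.8), np.float64(358.4), np.float64(299.5), np.float64(357.4)] [584.7  28.4]
yaw -0.16806310986992923 -0.16788082530578785
far in 75 79.8 [688.6045   -14.886726]
far out 75 80.1 [710.9837   -15.343986]
left in 55 -9.89 [611.18884 156.35817]
left out 55 -9.44 [610.6377  178.61084]
```

```bash
cat >> h.py <<'E'
YAW=-0.1695; O=np.array([584.7,28.4]); R=board_pose(0,YAW)
def tob(w): return (np.asarray(w)-O)@R
def tow(b): return O+np.asarray(b)@R.T
from scipy.spatial.transform import Rotation as Ro
def tool():
    o=get_obs(); w,x,y,z=o["tool_rot"]; return o,Ro.from_quat([x,y,z,w])
def shift(xb,yb,z,txang=None):
    "tool shift to board-frame TCP target; txang: world angle (deg) wanted of tool x"
    o,r=tool(); t=np.r_[tow([xb,yb]),z]; d=r.inv().apply(t-o["ee_pos"])
    a=np.degrees(np.arctan2(*r.apply([1,0,0])[[1,0]])); 
    print("target",t.round(1),"shift",d.round(1),"tool x ang",a.round(2),"spin",None if txang is None else round((a-txang+180)%360-180,2))
def rep():
    o,r=tool(); print("t",o["clock"],"TCPb",tob(o["ee_pos"][:2]).round(1),"z",o["ee_pos"][2].round(1),"F",o["force"].round(1),"w",round(o["width"],1))
    s=snapshot("top")
    for c in green(s):
        p=ray(s,c,36); k=rect(p)
        if k[1][0]*k[1][1]<14000: print("block b",tob(k[0]).round(1),np.round(k[1],1),"angle",round(k[2],2),"square=",round(np.degrees(YAW)+90,2))
    return s
E
python3 - <<'E'
from h import *
s=rep()
print("mug rim b",tob(ray(s,[[351,209]],90)),"pot",tob(ray(s,[[141,138]],60)),"jar",tob(ray(s,[[184.9,213.8]],60)))
shift(-80,-86,150,180+np.degrees(YAW))
E
```

```text
t 0.3 TCPb [-519.4  546.2] z 231.0 F [-0.1  0.3 -0.3] w 85.6
block b [ -1.6 -84.2] [118.2  89.1] angle 78.17 square= 80.29
mug rim b [[ -30.70487017 -291.53780381]] pot [[ 51.65338307 244.81717521]] jar [[-113.45897963  100.92812004]]
target [491.3 -42.9 150. ] shift [-486.9 -596.4   81.3] tool x ang 165.86 spin -4.43
```

Request:
apply_moves(
  moves=[
    {"gripper":100,"x":-60,"y":-25,"z":0,"spin":0},
    {"gripper":100,"x":-115,"y":-50,"z":0,"spin":0},
    {"gripper":100,"x":-170,"y":-75,"z":0,"spin":0},
    {"gripper":100,"x":-225,"y":-105,"z":0,"spin":0},
    {"gripper":100,"x":-270,"y":-150,"z":0,"spin":0},
    {"gripper":100,"x":-300,"y":-200,"z":0,"spin":-2},
    {"gripper":100,"x":-320,"y":-255,"z":0,"spin":-4.4},
    {"gripper":100,"x":-340,"y":-310,"z":0,"spin":-4.4},
  ],
)

```text
clock: 1.35
ee_pos: [419.2, 268.9, 231.4]
tool_rot: [0.0, 0.085, 0.996, 0.0]
force: [1.9, 0.1, 1.3]
width: 85.5
```

```bash
python3 - <<'E'
from h import *
o,r=tool(); print(o["clock"],o["ee_pos"],o["force"],o["joint_positions"].round(2) if hasattr(o["joint_positions"],'round') else o["joint_positions"])
shift(-80,-86,150,180+np.degrees(YAW))
E
```

```text
1.35 [419.15098542 268.87975678 231.42003303] [1.9219642  0.13799051 1.26581956] [-0.7   0.31  0.05  1.9  -0.02  0.93  0.76]
target [491.3 -42.9 150. ] shift [-123.8 -295.1   81.4] tool x ang 170.27 spin -0.02
```

Request:
apply_moves(
  moves=[
    {"gripper":100,"x":-22,"y":-52,"z":10,"spin":0},
    {"gripper":100,"x":-44,"y":-104,"z":20,"spin":0},
    {"gripper":100,"x":-66,"y":-156,"z":35,"spin":0},
    {"gripper":100,"x":-88,"y":-208,"z":50,"spin":0},
    {"gripper":100,"x":-108,"y":-255,"z":65,"spin":0},
    {"gripper":100,"x":-124,"y":-296,"z":80,"spin":0},
    {"gripper":100,"x":-124,"y":-296,"z":80,"spin":0},
    {"gripper":100,"x":-124,"y":-296,"z":80,"spin":0},
  ],
)

```text
clock: 2.35
ee_pos: [491.0, -41.4, 151.4]
tool_rot: [-0.0, 0.085, 0.996, 0.0]
force: [-0.2, -0.7, -0.1]
width: 85.5
```

```bash
python3 - <<'E'
from h import *
s=rep(); shift(-80,-86,8,180+np.degrees(YAW))
cv2.imwrite("pics/t1.png",s["frame"][:,:,::-1]); cv2.imwrite("pics/s1.png",snapshot("scene")["frame"][:,:,::-1])
E
```

```text
t 2.35 TCPb [-80.6 -84.6] z 151.4 F [-0.2 -0.7 -0.1] w 85.5
target [491.3 -42.9   8. ] shift [ -0.6  -2.1 143.5] tool x ang 170.33 spin 0.04
```

View pics/s1.png

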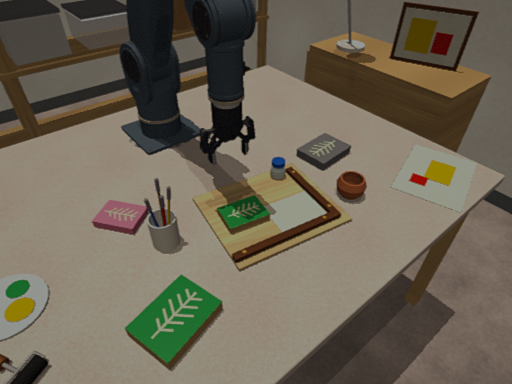

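Request:
apply_moves(
  moves=[
    {"gripper":100,"x":0,"y":-2,"z":50,"spin":0},
    {"gripper":100,"x":0,"y":-2,"z":95,"spin":0},
    {"gripper":100,"x":0,"y":-2,"z":125,"spin":0},
    {"gripper":100,"x":0,"y":-2,"z":142,"spin":0},
    {"gripper":100,"x":0,"y":-2,"z":143,"spin":0},
    {"gripper":100,"x":0,"y":-2,"z":143,"spin":0},
  ],
)

```text
clock: 3.2
ee_pos: [491.1, -43.1, 9.0]
tool_rot: [0.0, 0.084, 0.996, 0.0]
force: [-0.3, -0.3, 0.6]
width: 85.5
```

```bash
python3 - <<'E'
from h import *
s=rep(); shift(-60,-86,8,180+np.degrees(YAW)); shift(9,-86,8)
cv2.imwrite("pics/s2.png",cv2.resize(snapshot("scene")["frame"][120:270,150:350,::-1],None,fx=4,fy=4))
E
```

```text
t 3.2 TCPb [-80.2 -86.3] z 9.0 F [-0.3 -0.3  0.6] w 85.5
block b [ 23.7 -85.1] [117.8  38.9] angle 79.06 square= 80.29
target [511.1 -46.2   8. ] shift [-20.    0.4   1.2] tool x ang 170.31 spin 0.02
target [579.1 -57.9   8. ] shift [-89.    0.4   1.3] tool x ang 170.31 spin None
```

View pics/s2.png

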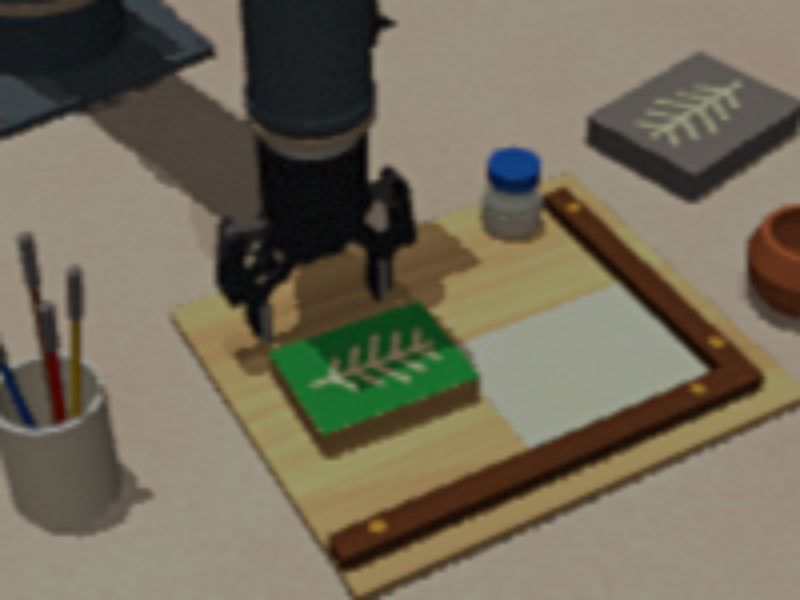

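The view shows both fingertips just behind the near side of the block, astride its centre. Pushing towards the far fence.

Request:
apply_moves(
  moves=[
    {"gripper":100,"x":-12,"y":0,"z":2,"spin":0},
    {"gripper":100,"x":-22,"y":0,"z":2,"spin":0},
    {"gripper":100,"x":-30,"y":0,"z":2,"spin":0},
    {"gripper":100,"x":-40,"y":0,"z":2,"spin":0},
    {"gripper":100,"x":-50,"y":0,"z":2,"spin":0},
    {"gripper":100,"x":-60,"y":0,"z":2,"spin":0},
    {"gripper":100,"x":-70,"y":0,"z":2,"spin":0},
    {"gripper":100,"x":-78,"y":0,"z":2,"spin":0},
  ],
)

```text
clock: 4.3
ee_pos: [568.3, -57.1, 6.2]
tool_rot: [0.0, 0.085, 0.996, -0.0]
force: [-2.5, 0.9, 1.2]
width: 85.4
```

Request:
apply_moves(
  moves=[
    {"gripper":100,"x":-3,"y":0,"z":0,"spin":0},
    {"gripper":100,"x":-5,"y":0,"z":0,"spin":0},
    {"gripper":100,"x":-5,"y":0,"z":0,"spin":0},
  ],
)

```text
clock: 4.68
ee_pos: [572.6, -57.8, 6.3]
tool_rot: [0.0, 0.085, 0.996, -0.0]
force: [-1.7, 0.1, -0.8]
width: 85.7
```

```bash
python3 - <<'E'
from h import *
s=rep(); shift(9,-86,8)
f=snapshot("scene"); cv2.imwrite("pics/s3.png",cv2.resize(f["frame"][120:270,150:350,::-1],None,fx=4,fy=4))
for c in green(f):
    k=rect(ray(f,c,36)); print(tob(k[0]),k[1:])
E
```

```text
t 4.675 TCPb [  2.6 -87.1] z 6.3 F [-1.7  0.1 -0.8] w 85.7
target [579.1 -57.9   8. ] shift [-6.4  1.1 -1.7] tool x ang 170.26 spin None
[ 201.99246994 -359.03473358] ((121.31416320800781, 161.90536499023438), 15.17745304107666)
[ 58.0714415  -84.05152783] ((118.30941009521484, 90.3301010131836), 79.70150756835938)
```

View pics/s3.png

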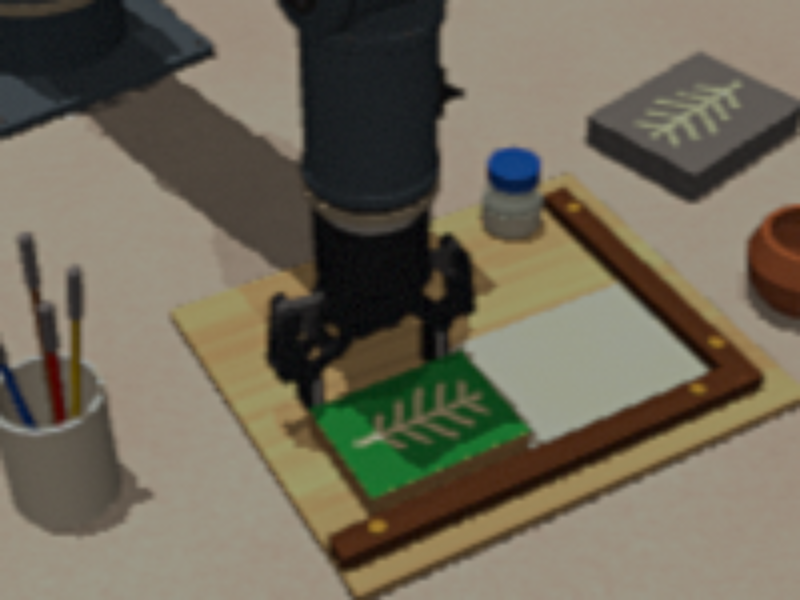

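Request:
apply_moves(
  moves=[
    {"gripper":100,"x":-2,"y":0,"z":0,"spin":0},
    {"gripper":100,"x":-4,"y":0,"z":0,"spin":0},
    {"gripper":100,"x":-6,"y":0,"z":0,"spin":0},
    {"gripper":100,"x":-6,"y":0,"z":0,"spin":0},
  ],
)

```text
clock: 5.28
ee_pos: [577.8, -58.8, 6.2]
tool_rot: [-0.001, 0.085, 0.996, 0.0]
force: [-5.0, 0.7, 2.7]
width: 85.6
```

Request:
apply_moves(
  moves=[
    {"gripper":100,"x":-1,"y":0,"z":0,"spin":0},
    {"gripper":100,"x":-1,"y":0,"z":0,"spin":0},
  ],
)

```text
clock: 5.52
ee_pos: [577.8, -58.8, 6.1]
tool_rot: [-0.001, 0.085, 0.996, 0.0]
force: [-8.1, 2.1, 4.7]
width: 85.1
```

Request:
apply_moves(
  moves=[
    {"gripper":100,"x":-1,"y":0,"z":0,"spin":0},
    {"gripper":100,"x":-1,"y":0,"z":0,"spin":0},
  ],
)

```text
clock: 5.78
ee_pos: [577.7, -58.8, 6.0]
tool_rot: [-0.002, 0.085, 0.996, 0.0]
force: [-10.5, 2.4, 7.0]
width: 85.1
```

Request:
apply_moves(
  moves=[
    {"gripper":100,"x":8,"y":0,"z":0,"spin":0},
    {"gripper":100,"x":25,"y":0,"z":0,"spin":0},
    {"gripper":100,"x":30,"y":0,"z":-30,"spin":0},
    {"gripper":80,"x":30,"y":0,"z":-80,"spin":0},
    {"gripper":45,"x":30,"y":0,"z":-100,"spin":10},
    {"gripper":45,"x":30,"y":0,"z":-100,"spin":20},
    {"gripper":45,"x":30,"y":0,"z":-100,"spin":30},
    {"gripper":45,"x":30,"y":0,"z":-100,"spin":40},
  ],
)

```text
clock: 6.78
ee_pos: [551.6, -54.3, 106.7]
tool_rot: [0.001, 0.423, 0.906, 0.0]
force: [-0.3, -0.6, -1.2]
width: 38.5
```

```bash
python3 - <<'E'
from h import *
s=rep(); shift(65,-175,110,90+np.degrees(YAW))
E
```

```text
t 6.775 TCPb [-18.6 -87.1] z 106.7 F [-0.3 -0.6 -1.2] w 38.5
target [ 619.2 -155.1  110. ] shift [-121.   -12.    -3.3] tool x ang 129.48 spin 49.19
```

Request:
apply_moves(
  moves=[
    {"gripper":45,"x":-24,"y":-2,"z":0,"spin":10},
    {"gripper":45,"x":-48,"y":-5,"z":0,"spin":20},
    {"gripper":45,"x":-72,"y":-7,"z":0,"spin":30},
    {"gripper":45,"x":-96,"y":-10,"z":0,"spin":40},
    {"gripper":45,"x":-121,"y":-12,"z":0,"spin":49.2},
    {"gripper":45,"x":-121,"y":-12,"z":0,"spin":49.2},
    {"gripper":45,"x":-121,"y":-12,"z":0,"spin":49.2},
  ],
)

```text
clock: 7.7
ee_pos: [619.6, -153.7, 106.0]
tool_rot: [-0.0, 0.759, 0.651, -0.0]
force: [-0.8, -0.1, -0.1]
width: 38.5
```

```bash
python3 - <<'E'
from h import *
s=rep(); shift(65,-175,14,90+np.degrees(YAW))
f=snapshot("scene"); cv2.imwrite("pics/s4.png",cv2.resize(f["frame"][100:270,130:350,::-1],None,fx=3.5,fy=3.5))
for c in green(f):
    k=rect(ray(f,c,36)); print(tob(k[0]),k[1:])
E
```

```text
t 7.7 TCPb [  65.1 -173.6] z 106.0 F [-0.8 -0.1 -0.1] w 38.5
block b [ 65.6 -68.9] [90.2 89.3] angle 81.01 square= 80.29
target [ 619.2 -155.1   14. ] shift [-1.7  0.  92.1] tool x ang 81.26 spin 0.97
[ 201.97243241 -358.90462685] ((121.2991943359375, 162.1582794189453), 15.13044548034668)
[ 64.23503895 -84.17534146] ((117.66545104980469, 88.14202880859375), 79.75801086425781)
```

View pics/s4.png

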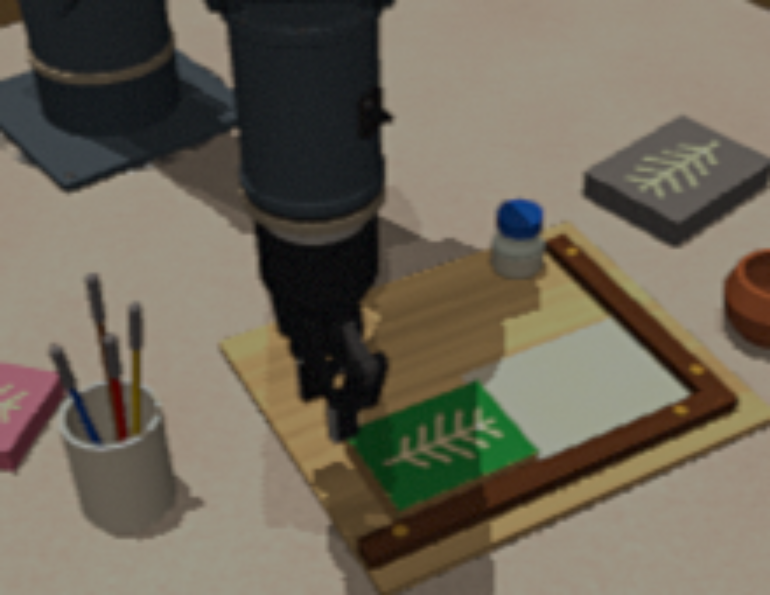

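Request:
apply_moves(
  moves=[
    {"gripper":45,"x":-3,"y":0,"z":40,"spin":1},
    {"gripper":45,"x":-3,"y":0,"z":75,"spin":1},
    {"gripper":45,"x":-3,"y":0,"z":89,"spin":1},
    {"gripper":45,"x":-3,"y":0,"z":92,"spin":1},
    {"gripper":45,"x":-3,"y":0,"z":92,"spin":1},
  ],
)

```text
clock: 8.43
ee_pos: [619.9, -157.4, 15.3]
tool_rot: [0.001, 0.766, 0.643, 0.0]
force: [0.1, -0.1, 0.0]
width: 38.0
```

```bash
python3 - <<'E'
from h import *
s=rep(); shift(65,-1,14,90+np.degrees(YAW))
f=snapshot("scene"); cv2.imwrite("pics/s5.png",cv2.resize(f["frame"][100:270,130:350,::-1],None,fx=3.5,fy=3.5))
E
```

```text
t 8.425 TCPb [  66.1 -177.2] z 15.3 F [ 0.1 -0.1  0. ] w 38.0
block b [ 70.3 -68.8] [89.2 79.2] angle 80.1 square= 80.29
target [648.6  16.4  14. ] shift [176.2  -1.9   1.5] tool x ang 80.08 spin -0.21
```

View pics/s5.png

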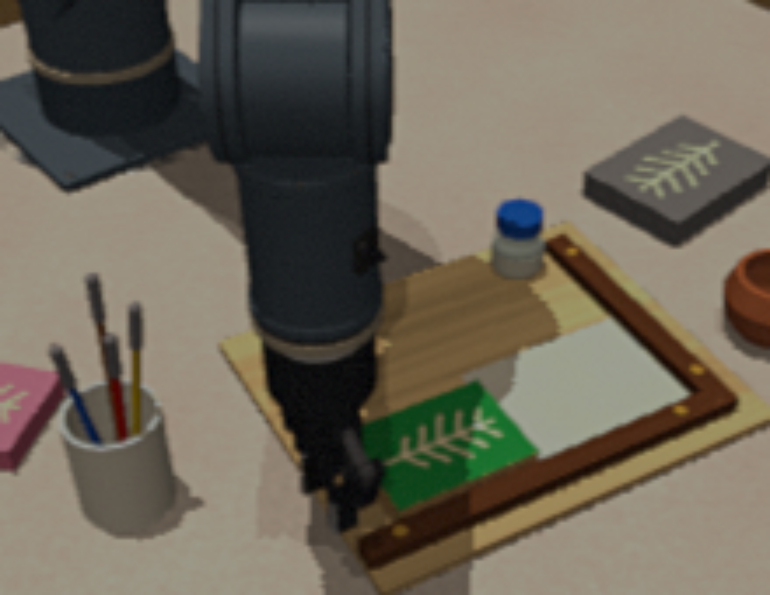

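Request:
apply_moves(
  moves=[
    {"gripper":45,"x":14,"y":0,"z":0,"spin":0},
    {"gripper":45,"x":22,"y":0,"z":0,"spin":0},
    {"gripper":45,"x":32,"y":0,"z":0,"spin":0},
    {"gripper":45,"x":44,"y":0,"z":0,"spin":0},
    {"gripper":45,"x":56,"y":0,"z":0,"spin":0},
    {"gripper":45,"x":68,"y":0,"z":0,"spin":0},
    {"gripper":45,"x":78,"y":0,"z":0,"spin":0},
    {"gripper":45,"x":80,"y":0,"z":0,"spin":0},
  ],
)

```text
clock: 9.52
ee_pos: [633.3, -76.9, 14.1]
tool_rot: [-0.0, 0.765, 0.644, 0.0]
force: [-0.3, -2.0, -0.5]
width: 38.8
```

```bash
python3 - <<'E'
from h import *
s=rep(); shift(65,-1,14,90+np.degrees(YAW))
f=snapshot("scene"); cv2.imwrite("pics/s6.png",cv2.resize(f["frame"][100:270,130:350,::-1],None,fx=3.5,fy=3.5))
E
```

```text
t 9.525 TCPb [ 65.7 -95.6] z 14.1 F [-0.3 -2.  -0.5] w 38.8
target [648.6  16.4  14. ] shift [94.8 -0.9  0.2] tool x ang 80.12 spin -0.16
```

View pics/s6.png

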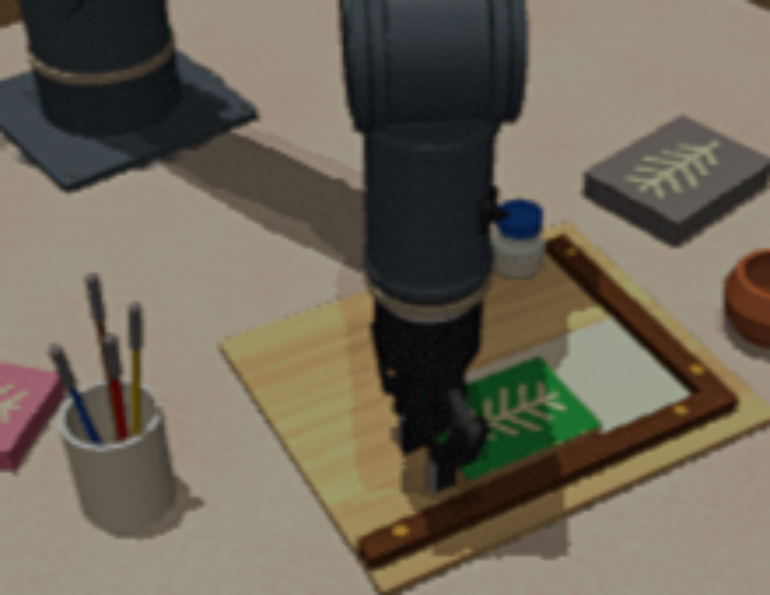

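The block is sliding along the far fence and looks square.

Request:
apply_moves(
  moves=[
    {"gripper":45,"x":12,"y":0,"z":0,"spin":0},
    {"gripper":45,"x":24,"y":0,"z":0,"spin":0},
    {"gripper":45,"x":36,"y":0,"z":0,"spin":0},
    {"gripper":45,"x":48,"y":0,"z":0,"spin":0},
    {"gripper":45,"x":60,"y":0,"z":0,"spin":0},
    {"gripper":45,"x":72,"y":0,"z":0,"spin":0},
    {"gripper":45,"x":81,"y":0,"z":0,"spin":0},
    {"gripper":45,"x":86,"y":0,"z":0,"spin":0},
  ],
)

```text
clock: 10.62
ee_pos: [648.1, 7.1, 14.2]
tool_rot: [-0.0, 0.766, 0.643, -0.0]
force: [0.4, -1.4, 0.1]
width: 38.8
```

Request:
apply_moves(
  moves=[
    {"gripper":45,"x":2,"y":0,"z":0,"spin":0},
    {"gripper":45,"x":4,"y":0,"z":0,"spin":0},
    {"gripper":45,"x":5,"y":0,"z":0,"spin":0},
    {"gripper":45,"x":5,"y":0,"z":0,"spin":0},
  ],
)

```text
clock: 11.12
ee_pos: [648.8, 11.3, 14.3]
tool_rot: [-0.0, 0.766, 0.643, 0.0]
force: [0.9, -1.0, 0.9]
width: 38.4
```

Request:
apply_moves(
  moves=[
    {"gripper":45,"x":1,"y":0,"z":0,"spin":0},
    {"gripper":45,"x":2,"y":0,"z":0,"spin":0},
    {"gripper":45,"x":2,"y":0,"z":0,"spin":0},
  ],
)

```text
clock: 11.5
ee_pos: [649.2, 13.5, 14.3]
tool_rot: [-0.0, 0.766, 0.643, 0.0]
force: [-0.5, -0.6, -0.6]
width: 38.7
```

```bash
python3 - <<'E'
from h import *
s=rep(); shift(65,-1,14,90+np.degrees(YAW))
f=snapshot("scene"); cv2.imwrite("pics/s7.png",cv2.resize(f["frame"][100:270,130:350,::-1],None,fx=3.5,fy=3.5))
for c in green(f):
    k=rect(ray(f,c,36)); print(tob(k[0]),k[1:])
E
```

```text
t 11.5 TCPb [66.1 -3.8] z 14.3 F [-0.5 -0.6 -0.6] w 38.7
target [648.6  16.4  14. ] shift [ 2.8 -1.1  0.3] tool x ang 80.07 spin -0.22
[ 201.93577107 -358.92161376] ((121.37997436523438, 162.1582794189453), 15.13044548034668)
[63.68167514 68.21483173] ((117.12519073486328, 90.49575805664062), 79.1094741821289)
```

View pics/s7.png

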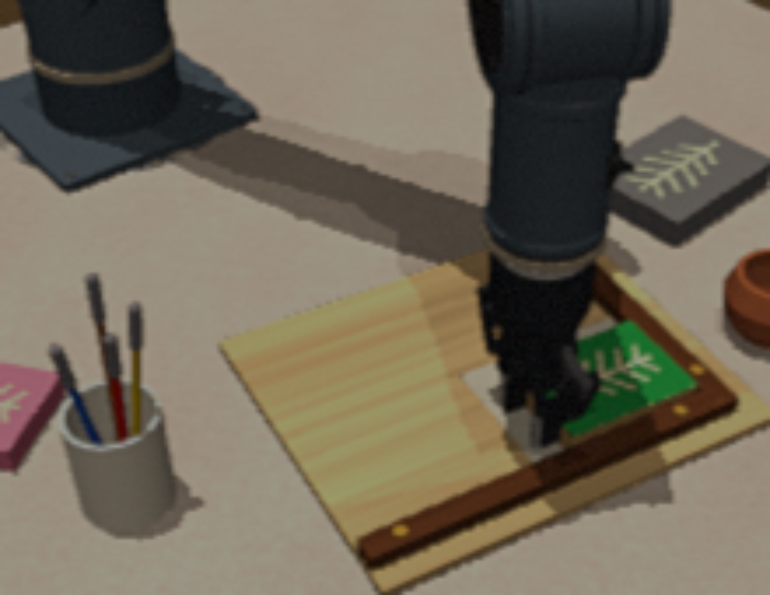

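Request:
apply_moves(
  moves=[
    {"gripper":45,"x":1,"y":0,"z":0,"spin":0},
    {"gripper":45,"x":2,"y":0,"z":0,"spin":0},
    {"gripper":45,"x":2,"y":0,"z":0,"spin":0},
  ],
)

```text
clock: 11.98
ee_pos: [649.5, 15.4, 14.3]
tool_rot: [-0.0, 0.766, 0.643, -0.0]
force: [-0.7, -1.0, -0.4]
width: 38.6
```

Request:
apply_moves(
  moves=[
    {"gripper":45,"x":1,"y":0,"z":0,"spin":0},
    {"gripper":45,"x":2,"y":0,"z":0,"spin":0},
    {"gripper":45,"x":2,"y":0,"z":0,"spin":0},
  ],
)

```text
clock: 12.35
ee_pos: [649.9, 17.4, 14.3]
tool_rot: [-0.0, 0.766, 0.643, 0.0]
force: [0.3, -0.3, -0.2]
width: 38.2
```

Request:
apply_moves(
  moves=[
    {"gripper":45,"x":1,"y":0,"z":0,"spin":0},
    {"gripper":45,"x":1,"y":0,"z":0,"spin":0},
    {"gripper":45,"x":1,"y":0,"z":0,"spin":0},
  ],
)

```text
clock: 12.72
ee_pos: [650.1, 18.3, 14.3]
tool_rot: [-0.0, 0.766, 0.643, 0.0]
force: [0.1, -1.0, 0.3]
width: 38.8
```

Request:
apply_moves(
  moves=[
    {"gripper":45,"x":1,"y":0,"z":0,"spin":0},
    {"gripper":45,"x":1,"y":0,"z":0,"spin":0},
  ],
)

```text
clock: 12.98
ee_pos: [650.1, 18.4, 14.3]
tool_rot: [0.0, 0.766, 0.643, -0.0]
force: [-1.0, -4.8, -0.5]
width: 38.4
```

```bash
python3 - <<'E'
from h import *
s=rep(); cv2.imwrite("pics/t8.png",cv2.resize(s["frame"][100:250,150:340,::-1],None,fx=4,fy=4,interpolation=cv2.INTER_CUBIC))
f=snapshot("scene"); cv2.imwrite("pics/s8.png",cv2.resize(f["frame"][160:250,250:370,::-1],None,fx=6,fy=6,interpolation=cv2.INTER_CUBIC))
for c in green(f):
    k=rect(ray(f,c,36)); print(tob(k[0]),k[1:])
E
```

```text
t 12.975 TCPb [66.2  1.2] z 14.3 F [-1.  -4.8 -0.5] w 38.4
[ 201.97668213 -358.93235296] ((121.3023910522461, 162.43235778808594), 15.140523910522461)
[63.77286254 73.1331869 ] ((117.58697509765625, 90.3341293334961), 79.20275115966797)
```

View pics/s8.png

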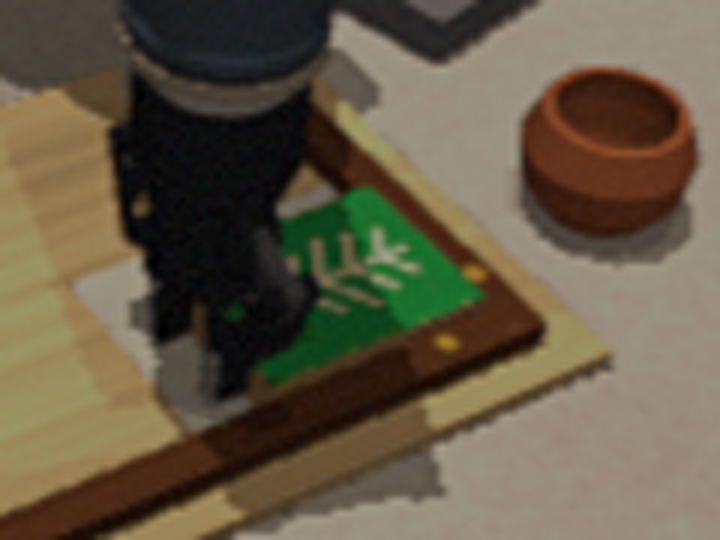

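Now contact with the left fence begins: measured TCP stopped and the force rises. Press slightly, then back off and inspect.

Request:
apply_moves(
  moves=[
    {"gripper":45,"x":1,"y":0,"z":0,"spin":0},
    {"gripper":45,"x":2,"y":0,"z":0,"spin":0},
  ],
)

```text
clock: 13.32
ee_pos: [650.1, 18.5, 14.3]
tool_rot: [0.001, 0.766, 0.643, -0.001]
force: [-2.5, -11.1, -0.7]
width: 38.5
```

Request:
apply_moves(
  moves=[
    {"gripper":45,"x":-8,"y":0,"z":0,"spin":0},
    {"gripper":45,"x":-25,"y":0,"z":0,"spin":0},
    {"gripper":45,"x":-40,"y":-30,"z":-40,"spin":0},
    {"gripper":45,"x":-50,"y":-75,"z":-85,"spin":0},
    {"gripper":45,"x":-60,"y":-120,"z":-100,"spin":0},
    {"gripper":45,"x":-70,"y":-165,"z":-100,"spin":0},
    {"gripper":45,"x":-70,"y":-170,"z":-100,"spin":0},
  ],
)

```text
clock: 14.2
ee_pos: [467.8, -18.9, 114.8]
tool_rot: [-0.001, 0.766, 0.643, 0.0]
force: [1.3, -0.8, 0.3]
width: 38.6
```

```bash
python3 - <<'E'
from h import *
s=rep(); cv2.imwrite("pics/t9.png",cv2.resize(s["frame"][105:225,165:315,::-1],None,fx=5,fy=5,interpolation=cv2.INTER_CUBIC))
f=snapshot("scene"); cv2.imwrite("pics/s9.png",cv2.resize(f["frame"][160:250,250:370,::-1],None,fx=6,fy=6,interpolation=cv2.INTER_CUBIC))
for c in green(f):
    k=rect(ray(f,c,36)); print(tob(k[0]),k[1:])
E
```

```text
t 14.2 TCPb [-107.2  -66.3] z 114.8 F [ 1.3 -0.8  0.3] w 38.6
block b [65.8 71.9] [120.2  89.7] angle 80.1 square= 80.29
[ 201.95785205 -358.89179634] ((121.30239868164062, 162.19375610351562), 15.140494346618652)
[64.31503046 71.92269068] ((120.24081420898438, 89.83538818359375), 80.2371597290039)
```

View pics/s9.png

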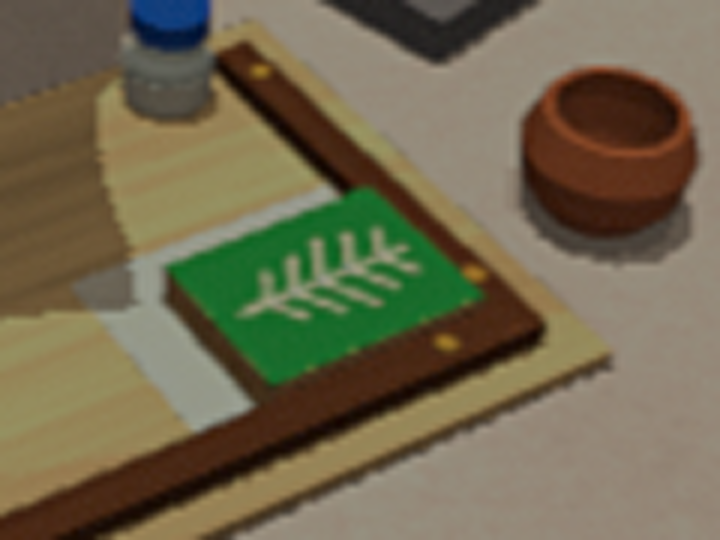

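View pics/t9.png

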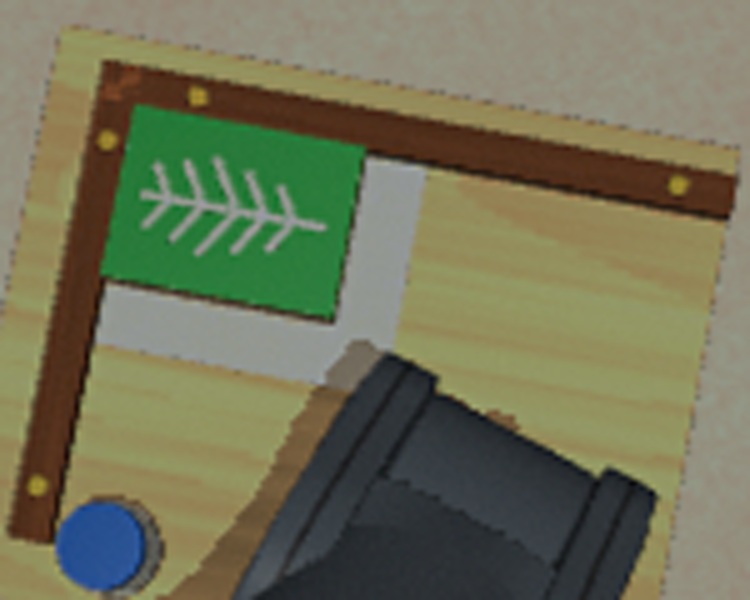

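Both views show the block flush with both fences. From the scene camera its x is the same as just after it was pressed on the far fence (64.2, now 64.3). I'll check the bystanders and hand in.

```bash
python3 - <<'E'
from h import *
s=snapshot("top"); h=cv2.cvtColor(s["frame"],cv2.COLOR_RGB2HSV)
b=cv2.inRange(h,(100,120,40),(125,255,255)); b[:,:150]=0;b[:,330:]=0;b[260:]=0
ys,xs=np.nonzero(b); print("jar px",xs.mean(),ys.mean())
a=cv2.imread("pics/top0.png")[:,:,::-1]
d=cv2.absdiff(a,s["frame"]).max(2)
for n,(x,y) in dict(mug=(352,208),pot=(141,138),jar=(185,214)).items(): print(n,d[y-22:y+22,x-22:x+22].mean())
job_done()
E
```

```text
jar px 184.85 213.7875
mug 16.199896694214875
pot 17.011363636363637
jar 20.83419421487603
the job is handed in; nothing more can be done
```

I pushed the small green leaf block into the corner and handed the job in at about 14 s. It was pushed two-fingered to the far fence, then along that fence to the left one. At each fence the arm stalled and the force rose to about 11 N.

**Block position:** in the last views the block is at board x 64.3 to 65.8 mm and y 71.9 mm; home is 65 and 70. It is square to within about 0.2°, and both views show it flush with the two fences. The 1.9 mm in y is about the camera's stated calibration error. I did not repeat the far-fence press after the left push, because the scene camera's x reading was unchanged.

**Clearance:** the gripper finished about 115 mm above the table, on the robot's side, well away from the block.

**Other objects:** the ink jar's cap is at the same pixel as at the start, to within 0.1 px. A plain image-difference check of the jar, mug and pot gave similar values of 16 to 21, the jar's included. So it told me nothing, and I did not re-measure the mug and pot. They look unmoved in the views that show them, and the fingers never came near them.

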